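# Fit the grating drum to the cheese grater's chuck

## Robot

A 7-joint arm with a two-finger parallel gripper is mounted at the origin on the work surface. World frame = base frame: x ahead of the robot, y to its left, z up, the work surface at z = 0. Lengths are in m, angles in rad, forces in N, time in s.
With the tool pointing down it reaches from about 0.4 to 0.875 m from the base axis. Payload 6.5 kg.
Tool frame: the origin (TCP) lies midway between the tips of the shut fingers; the grasp point (between the pads) lies 19 mm behind it; x points along the fingers, y is the direction in which the jaws open and shut, and the axes are right-handed (so a half turn about x gives the same grasp; the last joint's range is limited). The gripper opens to 88 mm and grips with 3 to 60 N. Pads are 18 mm wide; open, the fingers measure 123 mm over their backs; the gripper's body (75 mm by 187 mm) begins 45 mm behind the grasp point.
Start: joints at [1.21, 0.536, -0.004, 1.538, 0.003, 1.067, -0.071], TCP at [0.189, -0.622, 0.239] pointing down, gripper open.
Joint ranges: [-2.7, 2.7], [-0.37, 2.16], [-1.27, 1.26], [0.24, 2.4], [-1.31, 4.45], [0.19, 1.91], [-2.76, 2.76]. Speed limits (rad/s): [2.39, 2.39, 3.14, 3.14, 3.14, 3.14, 3.14].

## Interface

Orientations are given as a unit quaternion [w, x, y, z].
In Python, from plant import * gives the robot as it stands. The module is installed in compiled form; this text tells all that it offers.
- The arm moves only by the shell command python3 -m jog 'ROWS' [FORCE]. ROWS is JSON, a list of rows, each an object of numbers: "claw": the closure, from -1 (fully open) to 1 (shut); "dx", "dy", "dz": the shift along the tool's x, y, z in mm; "spin": the turn about the tool's x in rad. A call has 1 to 5 rows; each row shifts and turns the commanded pose from where the row before left it, along the tool's axes as they then stand; what a row does not reach is not made up. A row lasts 1/8 s, in which the tool goes at most 62.5 mm and 10.7 degrees, less where a joint would pass 70% of its speed; a pose out of reach is approached as far as the arm can. A call with a gripper value outside its range is refused whole. The fingers move at their own pace and stop on an object; FORCE is the grip in N (left out, the last holds). Time passes only in rows, so rows that do not move let the fingers close. It gives the time, the measured TCP pose, the force and the opening at its end, in the units of the state.
- get_state(): the state, without advancing time (a new reading comes with each control period).
- get_image(name): name is "scene" or "top"; returns (picture, depth): 400x640x3 uint8, blue, green, red; 400x640 float32, m along the optical axis (not along the pixel's ray), 0 where there is no reading.
- calibration(name): a dict with "mtx" (3x3 intrinsics, pixels), "origin" and "orientation" of the camera in the world. Camera axes: x right, y up, looking along -z (the intrinsics and any distortion apply to the point x, -y, -z); pixel columns grow to the right and rows downward; lengths in m; the calibration is good to about 2 mm. A picture is of the moment at which its call begins. calibration takes no time and is no camera call.
- close_job(): hands the job in, once; it reports no verdict.
The state is a dict: "clock": time; "joint_positions": joint angles; "joint_vel": joint speeds; "effort": joint torques, N m; "tool_pos": TCP position; "tool_rot": TCP orientation; "ft_force": force on the tool from outside, world axes, zero at the start; "wrist_torque": the same for the moment, N m; "gripper_width": finger opening in m.
Only numpy, scipy, OpenCV 4.12 (cv2) and the standard library are available. Lean on these libraries where they do the work, as an engineer would, in place of code of your own. Each camera call takes 0.05 s, during which the arm holds its last target. There are 200 camera calls.

## Task

Fit the orange-banded grating drum to the cheese grater: lift it out of the rack by its shank, lay it down in the V cradle in front of the chuck and let go of it, then take it by the drum itself and slide it, shank first, fully home in the open chuck. Then swing the red-balled lever of the chuck's sleeve over until the three jaws grip the shank firmly. Leave the blue slicing drum and everything else on the counter where they are.

Things in the scene. Friction and masses are not known exactly. Their poses are not given: they have to be found in the camera images.
- drum: Grating drum to fit: studded steel drum with ORANGE end bands, 60 mm diameter, 90 mm long; on one end a coaxial bare shank, 20 mm diameter, 70 mm long, round tip. About 0.3 kg. Lies level at the start. Origin: on the axis, middle of the drum. Its y axis runs along the axis to the shank: drum y = -45 to 45 mm, shank 45 to 115; balance point y = 30. It may be rolled about y.
- drum_tip (a point): Tip of the grating drum's shank, on the axis, 115 mm from the middle of the drum.
- slicer: Bystander: slicing drum, same shape and sizes but with long slots and BLUE bands. It stays in the rack.
- rack: Grey fixed rack, 190 (x) by 112 mm (y); origin: centre of its underside. Two slots at x = -50 and 50 mm, 66 mm wide, floor 20 mm and wall tops 86 mm above the table, a drum in each (which in which varies), axis 50 mm up. The drum's top is 6 mm below the walls' tops, so it cannot be gripped there; its shank sticks out of the rack's +y side with free room round it.
- drive: White grater drive, fixed on a 12 mm base plate. Origin: on the table under the chuck's nose (outer) face. Chuck axis along its y, 80 mm up. Chuck y = 0 to 65 mm, then motor housing y = 80 to 245, 120 mm wide, top at 130 mm. Cradle at y < 0. The drum goes in shank first towards +y; fully home when its end face meets the nose face (middle of the drum at y = -45 mm).
- nose (a point): Centre of the chuck's nose face, on the chuck's axis, 80 mm above the table; axes as the drive's. The opening is 38 mm wide and takes the whole 70 mm shank.
- cradle (a point): On the chuck's axis, 140 mm out from the nose (drive y = -140): with the drum's middle here the shank's tip is 25 mm short of the chuck. White V cradle from y = -188 to -5 mm, 36 mm wide, sides sloping 30 degrees, upper edges 24 mm below this axis. A drum laid in it centres itself, its axis on the chuck's, and slides along it against under 8 N.
- sleeve (a joint): Chuck sleeve angle (rad): 0 open, growing as the lever swings over the top from the drive's -x side to its +x side. The three jaws close together 6.7 mm per rad and meet the shank at about 1.2 (empty chuck: stops at 1.6). Starts at 0 to 0.35; stays where left. Takes about 3 N at the ball to turn, 8 to 20 N to tighten.
- lever_ball (a point): Centre of the red 22 mm ball at the end of the sleeve's 10 mm thick lever, 110 mm from the chuck's axis, at drive y = 47 mm. The lever leans (0.7 - sleeve angle) rad from upright towards the drive's -x; at the grip it leans about 0.5 rad towards +x.
- jaw_a: Upper of the three brass chuck jaws, 120 degrees apart. Open, they stick out 8 mm round the chuck just behind the nose; gripping a shank they are flush.
- jaw_b: Lower chuck jaw on the drive's -x side.
- jaw_c: Lower chuck jaw on the drive's +x side.
- water: Bystander: clear bottle, 200 mm tall, 66 mm wide.
- mill: Bystander: dark wooden pepper mill, 155 mm tall.
- sauce: Bystander: red squeeze bottle, 150 mm tall.
- bowl: Bystander: steel bowl, 110 mm wide, 55 mm tall.
- spatula: Bystander: spatula, 240 mm, lying on the table.
- oil: Bystander: green bottle, 190 mm tall.
Mind the look-alikes: they are no part of the job. What is shaped like the drum but pink or yellow is not meant.

How it is judged:
On the way, in this order (a step that is already met when the one before it is completed fails the run):
1. the grating drum lies in the cradle, in line with the chuck, not yet home, and is let go (x of drum in the frame of nose between -0.006 and 0.006 m and z of drum in the frame of nose between -0.005 and 0.005 m and angle between the y axis of drum and the y axis of drive, either way round below 0.08 rad and y of drum in the frame of nose between -0.2 and -0.06 m and contact force between the fingers and drum below 0.1 N and linear speed of drum below 0.02 m/s), for 0.2 s.
2. the drum is fully home (within 7 mm) while the chuck is still open (x of drum in the frame of nose between -0.006 and 0.006 m and z of drum in the frame of nose between -0.005 and 0.005 m and angle between the y axis of drum and the y axis of drive, either way round below 0.08 rad and y of drum in the frame of nose above -0.052 m and value of joint sleeve below 0.8 rad), for 0.1 s.
At the end, for the whole second after the job is handed in: Drum home: end face within 7 mm of the nose face, middle within 6 mm sideways and 5 mm in height of the chuck's axis, in line within 0.08 rad; sleeve between 1.0 and 1.4 rad, each of the three jaws pressing on the shank with over 1 N; drum at rest and let go (x of drum in the frame of nose between -0.006 and 0.006 m and z of drum in the frame of nose between -0.005 and 0.005 m and angle between the y axis of drum and the y axis of drive, either way round below 0.08 rad and y of drum in the frame of nose above -0.052 m and value of joint sleeve between 1 and 1.4 rad and contact force between each of jaw_a, jaw_b, jaw_c and drum above 1 N and linear speed of drum below 0.02 m/s and contact force between the fingers and drum below 0.1 N); the robot touches nothing.
It fails at once if the slicing drum or another bystander is moved by more than 30 mm (distance of any of water, mill, sauce, bowl, spatula, oil, slicer from where it was at the start of the episode above 0.03 m).
It also fails if it takes over 67 s, if anything falls off the work surface, if the arm or the gripper's body presses on something with over 40 N, if the wrist force passes 120 N, or if a joint passes its speed limit or range.

## Working session

There is one attempt and no reset: what is moved stays moved. The work goes in short steps, Python scripts to look and compute and a shell command to move; the robot and the scene stay as the last step left them, time stands still between calls to the robot, and variables do not carry over. Pictures are saved under pics/ and viewed, about 8 in all and at most 12, crops included, and the job is handed in when it is done.

```bash
mkdir -p pics; cat > h.py <<'E'
from plant import *
import numpy as np, cv2
from scipy.spatial.transform import Rotation as R
def cam(n):
    c=calibration(n); q=c["orientation"]; return np.array(c["mtx"]),np.array(c["origin"]),R.from_quat([q[1],q[2],q[3],q[0]]).as_matrix(),c
def ray(n,uv):
    K,o,M,c=cam(n); p=cv2.undistortPoints(np.array([[uv]],float),K,np.array(c.get("dist",c.get("distortion",[0,0,0,0,0])),float))[0,0]
    return o,M@np.array([p[0],-p[1],-1])
def plane(n,uv,z):
    o,d=ray(n,uv); return o+d*(z-o[2])/d[2]
def pts(n,depth):
    K,o,M,c=cam(n); v,u=np.mgrid[:400,:640]
    p=cv2.undistortPoints(np.stack([u,v],-1).reshape(-1,1,2).astype(float),K,np.array(c.get("dist",c.get("distortion",[0,0,0,0,0])),float)).reshape(400,640,2)
    return o+(np.stack([p[...,0],-p[...,1],-np.ones((400,640))],-1)*depth[...,None])@M.T
def st():
    s=get_state(); q=s["tool_rot"]; return s,np.array(s["tool_pos"]),R.from_quat([q[1],q[2],q[3],q[0]]).as_matrix()
E
python3 - <<'E'
from h import *
for n in("scene","top"):
    im,d=get_image(n); cv2.imwrite(f"pics/{n}0.png",im); np.save(f"{n}0.npy",d); print(calibration(n))
s,p,M=st(); print(s["clock"],p,M.round(3),s["gripper_width"])
E
```

```text
{'mtx': array([[421.1908811 ,   0.        , 315.48659307],
       [  0.        , 421.1908811 , 196.09615007],
       [  0.        ,   0.        ,   1.        ]]), 'origin': array([1.40775941, 0.08884829, 1.0530659 ]), 'orientation': array([0.65522478, 0.25818763, 0.25768571, 0.6615268 ])}
{'mtx': array([[389.92473197,   0.        , 327.53919833],
       [  0.        , 389.92473197, 200.03723611],
       [  0.        ,   0.        ,   1.        ]]), 'origin': array([0.38567388, 0.07099873, 1.21875187]), 'orientation': array([ 0.71180143,  0.05770076, -0.05680801, -0.69769778])}
0.1 [ 0.18865312 -0.62144016  0.2379334 ] [[-0.001  0.291 -0.957]
 [ 0.001 -0.957 -0.291]
 [-1.    -0.002  0.   ]] 0.08829291434103277
```

View pics/top0.png

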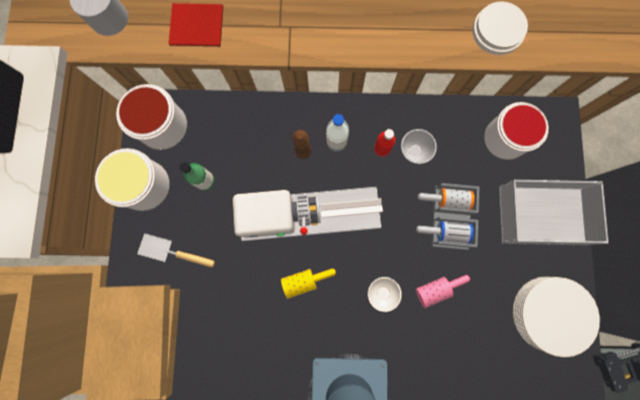

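View pics/scene0.png

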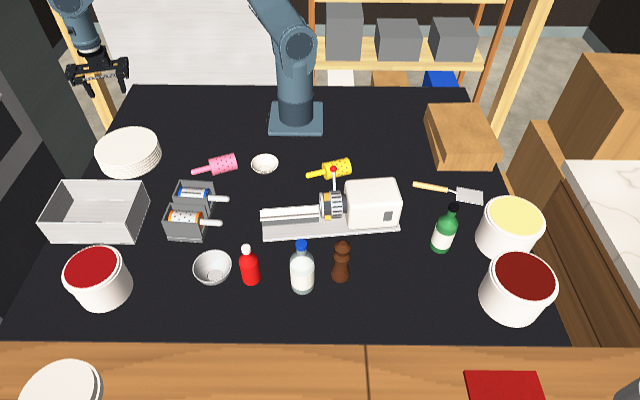

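Candidates in the top view are the orange-banded drum (459,198), the blue slicer (457,232), the pink look-alike (436,292) and the yellow one (299,284). I choose the orange-banded drum in the rack, with its shank at (428,197). The drive's chuck is at (307,208), its cradle at (350,208) and the lever ball at (304,231).

```bash
python3 - <<'E'
from h import *
T=cv2.imread("pics/top0.png");D=np.load("top0.npy");P=pts("top",D)
crop=T[165:255,220:490]; cv2.imwrite("pics/c0.png",cv2.resize(crop,None,fx=2.9,fy=2.9,interpolation=cv2.INTER_CUBIC))
hsv=cv2.cvtColor(T,cv2.COLOR_BGR2HSV)
def reg(u0,u1,v0,v1):
    m=np.zeros((400,640),bool); m[v0:v1,u0:u1]=1; return m
def rect(m,nm):
    q=P[m]; r=cv2.minAreaRect((q[:,:2]*1000).astype(np.float32)); print(nm,len(q),np.round(r[0],1),np.round(r[1],1),round(r[2],1),q[:,2].mean().round(4))
Z=P[...,2]
rect(reg(225,300,180,245)&(Z>.125)&(Z<.136),"housing")
rect(reg(315,390,180,245)&(Z>.004)&(Z<.02),"base")
rect(reg(315,390,180,245)&(Z>.03)&(Z<.065),"cradle")
rect(reg(410,490,175,255)&(Z>.08)&(Z<.092),"rackwalls")
print(P[197,420:440].round(3)[::3]); 
m=reg(412,440,185,207)&(Z>.045)&(Z<.07); rect(m,"shankO")
q=P[m]; 
for y in np.arange(q[:,1].min(),q[:,1].max(),.01):
    k=q[abs(q[:,1]-y-.005)<.005]; print(y.round(3),len(k),k[:,0].min().round(4),k[:,0].max().round(4),k[:,2].max().round(4))
om=reg(430,490,180,212)&(hsv[...,0]>8)&(hsv[...,0]<22)&(hsv[...,1]>150)
rect(om,"orange"); q=P[om]; print(q.min(0),q.max(0))
for n in("top","scene"):
    I=cv2.imread(f"pics/{n}0.png");h=cv2.cvtColor(I,cv2.COLOR_BGR2HSV)
    mm=((h[...,0]<6)|(h[...,0]>174))&(h[...,1]>180)&(h[...,2]>120)
    c=cv2.connectedComponentsWithStats(mm.astype(np.uint8))
    for i in range(1,c[0]):
        if c[2][i,4]<150 and c[2][i,4]>8: print(n,c[3][i].round(1),c[2][i,4])
E
```

```text
housing 2089 [525.9 247.3] [113.8 182.4] 6.3 0.1295
base 1823 [549.   -3.8] [202.7 234.6] 1.2 0.0113
cradle 822 [550.8  15.4] [ 60.6 208. ] 13.0 0.0508
rackwalls 643 [ 535.4 -310.3] [114.3 178.4] 85.9 0.0845
[[ 0.59  -0.204  0.059]
 [ 0.59  -0.214  0.059]
 [ 0.591 -0.223  0.059]
 [ 0.591 -0.232  0.057]
 [ 0.591 -0.241  0.058]
 [ 0.59  -0.248  0.064]
 [ 0.591 -0.258  0.06 ]]
shankO 149 [ 603.6 -230.9] [47.6 64.1] 0.3 0.0572
-0.263 30 0.5801 0.6276 0.0637
-0.253 21 0.5799 0.5979 0.0635
-0.243 21 0.5821 0.5989 0.0632
-0.233 22 0.5817 0.6013 0.0615
-0.223 25 0.5823 0.6006 0.0626
-0.213 19 0.5827 0.5999 0.0637
-0.203 10 0.5853 0.6003 0.0619
orange 104 [ 588.4 -316. ] [97.4 59. ] 85.3 0.0727
[ 0.55838345 -0.36642385  0.04709443] [ 0.6210161  -0.26594532  0.08352931]
top [303.4 230.4] 28
scene [333.  168.2] 27
```

View pics/c0.png

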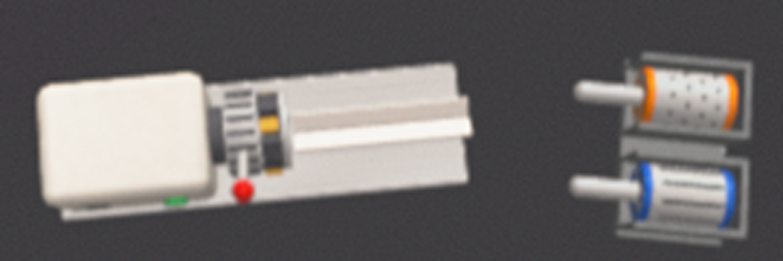

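The crop confirms the orange-banded studded drum, upper slot, with its shank to the left. Start turning the tool (-1.20 rad) while I refine the poses.

```bash
python3 -m jog '[{"spin":-0.18,"claw":-1},{"spin":-0.18},{"spin":-0.18},{"spin":-0.18},{"spin":-0.18}]' 60; python3 -m jog '[{"spin":-0.15},{"spin":-0.15}]'
python3 - <<'E'
from h import *
D=np.load("top0.npy");P=pts("top",D);Z=P[...,2];T=cv2.imread("pics/top0.png")
def fit(q,nm):
    vx,vy,x,y=cv2.fitLine((q[:,:2]*1000).astype(np.float32),cv2.DIST_HUBER,0,.01,.01).ravel(); 
    if vy<0: vx,vy=-vx,-vy
    print(nm,len(q),"yaw",np.degrees(np.arctan2(-vx,vy)).round(2),"x at y=",[(yy,round(float(x+(yy-y)*vx/vy),1)) for yy in(-100,0,100,-235)])
def box(a): return (P[...,0]>a[0])&(P[...,0]<a[1])&(P[...,1]>a[2])&(P[...,1]<a[3])
rows=[]
for y in np.arange(-.10,.11,.01):
    m=box((.45,.65,y,y+.01))&(Z>.022)&(Z<.07); q=P[m]
    rows.append((round(y+.005,3),len(q),q[:,0].min().round(4) if len(q) else 0,q[:,0].max().round(4) if len(q) else 0,q[:,2].max().round(3) if len(q) else 0, q[q[:,2].argmin(),0].round(4) if len(q) else 0))
for r in rows: print(*r)
m=box((.45,.65,-.06,.05))&(Z>.03)&(Z<.065);fit(P[m],"cradle")
m=box((.57,.61,-.25,-.2))&(Z>.045);fit(P[m],"shank")
h=box((.4,.65,.1,.4))&(Z>.125)&(Z<.135)
cnt=max(cv2.findContours(h.astype(np.uint8),0,1)[0],key=cv2.contourArea).reshape(-1,2)
C=P[cnt[:,1],cnt[:,0]]; print(cv2.minAreaRect((C[:,:2]*1000).astype(np.float32)))
fit(P[h],"housing")
# jog ball triangulation
o1,d1=ray("top",(303.4,230.4));o2,d2=ray("scene",(333,168.2))
A=np.stack([d1,-d2],1);t=np.linalg.lstsq(A,o2-o1,rcond=None)[0];print("ball",o1+d1*t[0],o2+d2*t[1])
# chuck profile along y
for y in np.arange(.06,.2,.01):
    m=box((.45,.65,y,y+.01))&(Z>.07);q=P[m]; print(round(y+.005,3),len(q),*( (q[:,0].min().round(3),q[:,0].max().round(3),q[:,2].max().round(3)) if len(q) else ()))
s,p,M=st();print(s["clock"],p,M.round(3))
E
```

```text
-0.095 0 0 0 0 0
-0.085 35 0.5427 0.5834 0.059 0.5629
-0.075 44 0.5427 0.583 0.059 0.5624
-0.065 48 0.5424 0.5791 0.059 0.5627
-0.055 41 0.5396 0.5789 0.057 0.5625
-0.045 42 0.539 0.5788 0.058 0.5591
-0.035 51 0.5388 0.5788 0.057 0.5587
-0.025 41 0.538 0.5752 0.059 0.5555
-0.015 42 0.536 0.5749 0.057 0.5585
-0.005 48 0.535 0.5753 0.06 0.5551
0.005 45 0.5342 0.5715 0.061 0.5517
0.015 41 0.5318 0.5716 0.057 0.5547
0.025 45 0.5316 0.5715 0.056 0.5545
0.035 48 0.5313 0.5684 0.06 0.5509
0.045 41 0.5284 0.5681 0.058 0.554
0.055 43 0.528 0.568 0.058 0.5476
0.065 52 0.5274 0.568 0.06 0.5444
0.075 40 0.5247 0.5638 0.059 0.5472
0.085 42 0.5243 0.5637 0.057 0.544
0.095 24 0.5163 0.5641 0.069 0.5436
0.105 7 0.4991 0.5487 0.064 0.5487
cradle 485 yaw 8.51 x at y= [(-100, 569.6), (0, 554.6), (100, 539.7), (-235, 589.8)]
shank 107 yaw -5.0 x at y= [(-100, 600.9), (0, 609.6), (100, 618.4), (-235, 589.1)]
((524.5481567382812, 259.6077575683594), (113.7370834350586, 157.91091918945312), 6.636832237243652)
housing 2121 yaw 6.15 x at y= [(-100, 562.1), (0, 551.3), (100, 540.5), (-235, 576.6)]
ball [0.47317388 0.13740011 0.16911568] [0.4731689  0.13815907 0.16916328]
0.065 0
0.075 0
0.085 0
0.095 18 0.503 0.541 0.118
0.105 94 0.503 0.578 0.129
0.115 86 0.502 0.578 0.13
0.125 99 0.469 0.578 0.176
0.135 132 0.463 0.58 0.183
0.145 122 0.463 0.581 0.181
0.155 91 0.493 0.577 0.125
0.165 76 0.507 0.577 0.124
0.175 117 0.476 0.562 0.13
0.185 160 0.473 0.586 0.133
0.195 152 0.466 0.589 0.134
0.205 163 0.465 0.588 0.136
0.1 [ 0.18865312 -0.62144016  0.2379334 ] [[-0.001  0.291 -0.957]
 [ 0.001 -0.957 -0.291]
 [-1.    -0.002  0.   ]]invalid input at $[0]: expected keys claw, dx, dy, dz, spin
invalid input at $[0]: expected keys claw, dx, dy, dz, spin
```

```bash
python3 -m jog '[{"claw":-1,"dx":0,"dy":0,"dz":0,"spin":-0.18},{"claw":-1,"dx":0,"dy":0,"dz":0,"spin":-0.18},{"claw":-1,"dx":0,"dy":0,"dz":0,"spin":-0.18},{"claw":-1,"dx":0,"dy":0,"dz":0,"spin":-0.18},{"claw":-1,"dx":0,"dy":0,"dz":0,"spin":-0.18}]' 60; python3 -m jog '[{"claw":-1,"dx":0,"dy":0,"dz":0,"spin":-0.15},{"claw":-1,"dx":0,"dy":0,"dz":0,"spin":-0.15}]'
cat >> h.py <<'E'
def go(t,yaw=None):
    s,p,M=st(); e=(np.array(t)-p)@M*1000
    a=np.degrees(np.arctan2(M[1,1],M[0,1])); print(round(s["clock"],2),"tcp",p.round(4),"tool move mm",e.round(1),"yaw",a.round(2),"F",np.round(s["ft_force"],1),"w",round(s["gripper_width"],4), "" if yaw is None else f"spin {-np.radians(yaw-a):.3f}")
E
python3 -c "
from h import *
go([.589,-.238,.10],-4.5)"
```

```text
clock: 0.72
tool_pos: [0.1887, -0.6216, 0.2382]
tool_rot: [0.399, 0.584, 0.4, -0.583]
ft_force: [-0.5, -0.3, 0.0]
gripper_width: 0.0879
clock: 0.98
tool_pos: [0.1887, -0.6216, 0.2382]
tool_rot: [0.482, 0.518, 0.482, -0.517]
ft_force: [0.0, 0.3, -0.1]
gripper_width: 0.0882
0.97 tcp [ 0.1887 -0.6216  0.2382] tool move mm [ 138.4  372.2 -410.9] yaw -4.07 F [ 0.   0.3 -0.1] w 0.0882 spin 0.008
```

```bash
for i in 1 2; do :; done; python3 -m jog '[{"claw":-1,"dx":0,"dy":37,"dz":-41,"spin":0},{"claw":-1,"dx":0,"dy":37,"dz":-41,"spin":0},{"claw":-1,"dx":0,"dy":37,"dz":-41,"spin":0},{"claw":-1,"dx":0,"dy":37,"dz":-41,"spin":0},{"claw":-1,"dx":0,"dy":37,"dz":-41,"spin":0}]' >/dev/null; python3 -m jog '[{"claw":-1,"dx":0,"dy":37,"dz":-41,"spin":0},{"claw":-1,"dx":0,"dy":37,"dz":-41,"spin":0},{"claw":-1,"dx":0,"dy":37,"dz":-41,"spin":0},{"claw":-1,"dx":0,"dy":37,"dz":-41,"spin":0},{"claw":-1,"dx":0,"dy":37,"dz":-41,"spin":0.008}]'
python3 -c "
from h import *
go([.589,-.238,.10],-4.5)
im,d=get_image('top');cv2.imwrite('pics/t1.png',cv2.resize(im[150:260,380:520],None,fx=5,fy=5,interpolation=2))"
```

```text
clock: 2.22
tool_pos: [0.5897, -0.24, 0.2383]
tool_rot: [-0.478, -0.52, -0.479, 0.521]
ft_force: [0.2, -0.6, -0.7]
gripper_width: 0.0882
2.23 tcp [ 0.5897 -0.24    0.2383] tool move mm [138.3  -0.8  -2. ] yaw -4.84 F [ 0.2 -0.6 -0.7] w 0.0882 spin -0.006
```

View pics/t1.png

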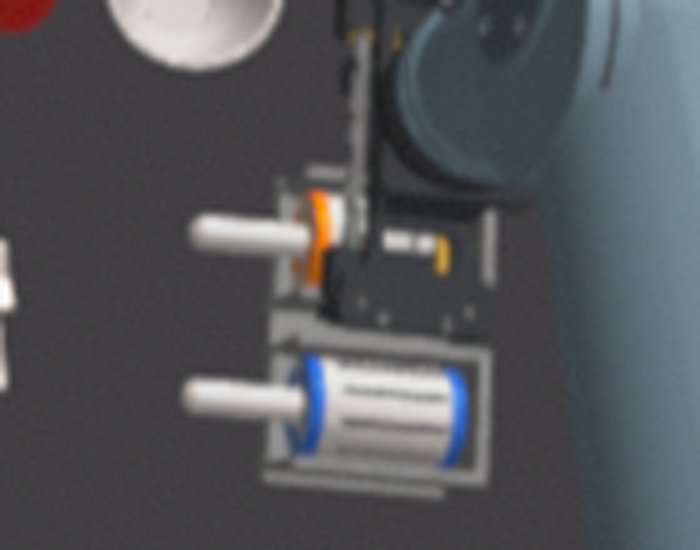

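The crop shows the open gripper above the orange drum. Its shank runs from crop (190,232) to (310,238) and is free on both sides. Next: descend, close at 60 N and check.

```bash
python3 -m jog '[{"claw":-1,"dx":50,"dy":-1,"dz":-2,"spin":0},{"claw":-1,"dx":50,"dy":0,"dz":0,"spin":0},{"claw":-1,"dx":50,"dy":0,"dz":0,"spin":0},{"claw":-1,"dx":32,"dy":0,"dz":0,"spin":0},{"claw":-1,"dx":20,"dy":0,"dz":0,"spin":0}]' >/dev/null;python3 -m jog '[{"claw":-1,"dx":0,"dy":0,"dz":0,"spin":0},{"claw":1,"dx":0,"dy":0,"dz":0,"spin":0},{"claw":1,"dx":0,"dy":0,"dz":0,"spin":0},{"claw":1,"dx":0,"dy":0,"dz":0,"spin":0},{"claw":1,"dx":0,"dy":0,"dz":0,"spin":0}]' 60
python3 -m jog '[{"claw":1,"dx":0,"dy":0,"dz":0,"spin":0},{"claw":1,"dx":0,"dy":0,"dz":0,"spin":0},{"claw":1,"dx":0,"dy":0,"dz":0,"spin":0}]' 60
python3 -c "
from h import *
go([.549,.041,.19],6.4)"
```

```text
clock: 3.52
tool_pos: [0.5883, -0.2393, 0.0371]
tool_rot: [0.479, 0.521, 0.478, -0.52]
ft_force: [-0.8, 0.3, 0.5]
gripper_width: 0.0498
clock: 3.9
tool_pos: [0.5881, -0.2391, 0.0367]
tool_rot: [0.479, 0.521, 0.479, -0.521]
ft_force: [-0.4, -0.0, 0.6]
gripper_width: 0.0202
3.9 tcp [ 0.5881 -0.2391  0.0367] tool move mm [-153.3  -62.5 -275.9] yaw -4.81 F [-0.4 -0.   0.6] w 0.0202 spin -0.196
```

Gripped (20.2 mm). Lift slowly and look.

```bash
python3 -m jog '[{"claw":1,"dx":-10,"dy":0,"dz":0,"spin":0},{"claw":1,"dx":-20,"dy":0,"dz":0,"spin":0},{"claw":1,"dx":-30,"dy":0,"dz":0,"spin":0},{"claw":1,"dx":-40,"dy":0,"dz":0,"spin":0},{"claw":1,"dx":-40,"dy":0,"dz":0,"spin":0}]'; python3 -m jog '[{"claw":1,"dx":-15,"dy":0,"dz":0,"spin":0},{"claw":1,"dx":0,"dy":0,"dz":0,"spin":0},{"claw":1,"dx":0,"dy":0,"dz":0,"spin":0}]'
python3 -c "
from h import *
go([.549,.041,.19],6.4)
im,d=get_image('scene');cv2.imwrite('pics/s1.png',cv2.resize(im[110:260,120:320],None,fx=4,fy=4,interpolation=2))"
```

```text
clock: 4.53
tool_pos: [0.5872, -0.239, 0.179]
tool_rot: [-0.478, -0.52, -0.479, 0.521]
ft_force: [1.8, -0.2, -2.3]
gripper_width: 0.0181
clock: 4.9
tool_pos: [0.5868, -0.2389, 0.19]
tool_rot: [-0.478, -0.52, -0.48, 0.521]
ft_force: [0.4, 0.2, -3.0]
gripper_width: 0.0188
4.9 tcp [ 0.5868 -0.2389  0.19  ] tool move mm [   0.4  -61.1 -275.7] yaw -4.81 F [ 0.4  0.2 -3. ] w 0.0188 spin -0.196
```

View pics/s1.png

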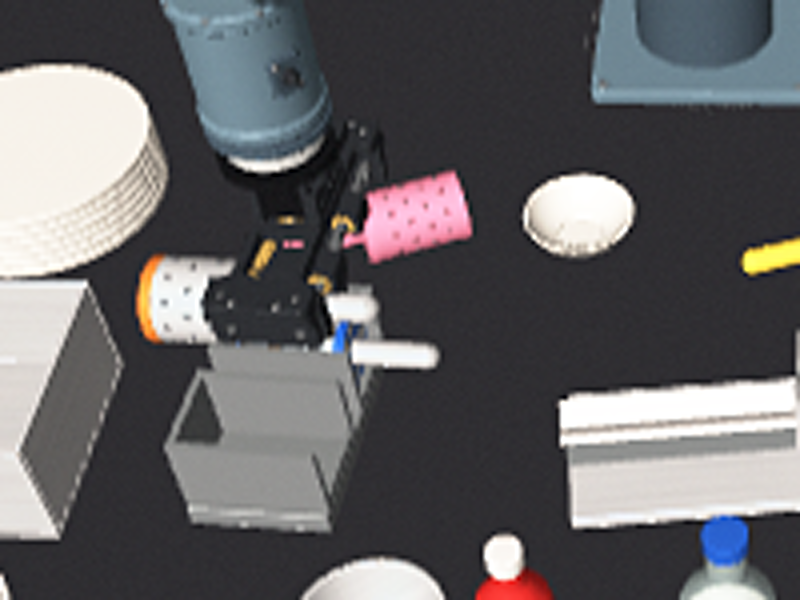

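The drum hangs level from its shank, orange band at crop (150,298) and tip at (370,305). The slicer is still in place. Carry it over the cradle.

```bash
python3 -m jog '[{"claw":1,"dx":0,"dy":-6,"dz":-26,"spin":0},{"claw":1,"dx":0,"dy":-9,"dz":-40,"spin":0},{"claw":1,"dx":0,"dy":-10,"dz":-45,"spin":0},{"claw":1,"dx":0,"dy":-10,"dz":-45,"spin":0},{"claw":1,"dx":0,"dy":-10,"dz":-45,"spin":0}]'>/dev/null; python3 -m jog '[{"claw":1,"dx":0,"dy":-9,"dz":-40,"spin":0},{"claw":1,"dx":0,"dy":-7,"dz":-35,"spin":0},{"claw":1,"dx":0,"dy":0,"dz":0,"spin":-0.1},{"claw":1,"dx":0,"dy":0,"dz":0,"spin":-0.096},{"claw":1,"dx":0,"dy":0,"dz":0,"spin":0}]'
python3 - <<'E'
from h import *
go([.549,.041,.066],6.4)
im,d=get_image('top');cv2.imwrite('pics/t2.png',cv2.resize(im[150:260,280:480],None,fx=4,fy=4,interpolation=2))
sc,ds=get_image('scene');cv2.imwrite('pics/s2.png',sc)
I=sc
h=cv2.cvtColor(I,cv2.COLOR_BGR2HSV);P=pts('scene',ds)
m=(h[...,0]>8)&(h[...,0]<22)&(h[...,1]>150)&(P[...,2]>.12)&(P[...,2]<.26)
q=P[m];print(len(q));c=cv2.connectedComponentsWithStats(m.astype(np.uint8))
for i in range(1,c[0]):
    k=P[c[1]==i]
    if len(k)>6: print(len(k),c[3][i].round(),k.min(0).round(3),k.max(0).round(3))
E
```

```text
clock: 6.2
tool_pos: [0.5497, 0.0409, 0.1906]
tool_rot: [0.526, 0.471, 0.528, -0.472]
ft_force: [-0.2, -0.1, -2.6]
gripper_width: 0.0184
6.2 tcp [0.5497 0.0409 0.1906] tool move mm [ 1.246e+02 -5.000e-01 -1.000e-01] yaw 6.37 F [-0.2 -0.1 -2.6] w 0.0184 spin -0.000
411
50 [311.   4.] [-0.769  0.042  0.122] [-0.746  0.062  0.169]
84 [507.   5.] [-0.788  1.034  0.12 ] [-0.741  1.066  0.178]
11 [288. 172.] [0.54  0.004 0.227] [0.572 0.009 0.234]
52 [259. 182.] [ 0.548 -0.077  0.183] [ 0.597 -0.066  0.234]
7 [289. 187.] [0.581 0.011 0.188] [0.587 0.014 0.208]
10 [326. 194.] [0.537 0.111 0.123] [0.55  0.126 0.132]
186 [342. 248.] [0.734 0.139 0.12 ] [0.767 0.179 0.158]
```

View pics/t2.png

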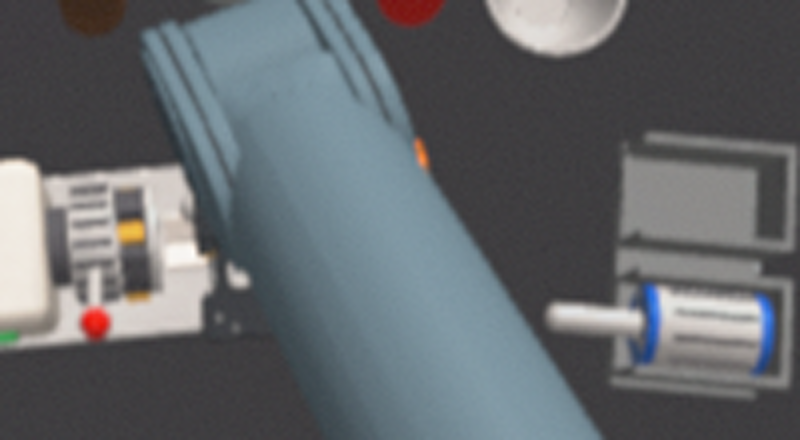

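The top view is mostly hidden by the arm. The scene depth shows the drum level, axis at z≈0.204 and middle at y≈-0.032, as planned. Lower it.

```bash
python3 -m jog '[{"claw":1,"dx":25,"dy":0,"dz":0,"spin":0},{"claw":1,"dx":40,"dy":0,"dz":0,"spin":0},{"claw":1,"dx":30,"dy":0,"dz":0,"spin":0},{"claw":1,"dx":15,"dy":0,"dz":0,"spin":0},{"claw":1,"dx":5,"dy":0,"dz":0,"spin":0}]'; python3 -m jog '[{"claw":1,"dx":3,"dy":0,"dz":0,"spin":0},{"claw":1,"dx":3,"dy":0,"dz":0,"spin":0},{"claw":1,"dx":2,"dy":0,"dz":0,"spin":0},{"claw":1,"dx":0,"dy":0,"dz":0,"spin":0}]'
python3 - <<'E'
from h import *
go([.549,.041,.066],6.4)
E
```

```text
clock: 6.92
tool_pos: [0.5503, 0.041, 0.0762]
tool_rot: [0.527, 0.471, 0.527, -0.472]
ft_force: [-0.4, 0.3, -2.9]
gripper_width: 0.0185
clock: 7.42
tool_pos: [0.5506, 0.041, 0.0689]
tool_rot: [0.527, 0.471, 0.527, -0.471]
ft_force: [-0.6, 0.0, -2.7]
gripper_width: 0.0184
7.42 tcp [0.5506 0.041  0.0689] tool move mm [ 2.9 -1.5 -0.2] yaw 6.41 F [-0.6  0.  -2.7] w 0.0184 spin 0.000
```

```bash
python3 -m jog '[{"claw":1,"dx":2,"dy":-1,"dz":0,"spin":0},{"claw":1,"dx":1,"dy":0,"dz":0,"spin":0},{"claw":1,"dx":0,"dy":0,"dz":0,"spin":0}]'; python3 -m jog '[{"claw":1,"dx":1,"dy":0,"dz":0,"spin":0},{"claw":1,"dx":0,"dy":0,"dz":0,"spin":0}]'
```

```text
clock: 7.8
tool_pos: [0.5496, 0.0411, 0.0661]
tool_rot: [0.527, 0.471, 0.527, -0.471]
ft_force: [-1.7, 0.5, 4.6]
gripper_width: 0.0189
clock: 8.05
tool_pos: [0.5496, 0.0416, 0.0655]
tool_rot: [0.527, 0.471, 0.527, -0.471]
ft_force: [-2.2, 0.9, 9.1]
gripper_width: 0.0185
```

Contact. Release, lift and look from the scene camera.

```bash
python3 -m jog '[{"claw":1,"dx":-1,"dy":0,"dz":0,"spin":0},{"claw":0.4,"dx":0,"dy":0,"dz":0,"spin":0},{"claw":-1,"dx":0,"dy":0,"dz":0,"spin":0},{"claw":-1,"dx":0,"dy":0,"dz":0,"spin":0},{"claw":-1,"dx":0,"dy":0,"dz":0,"spin":0}]'; python3 -m jog '[{"claw":-1,"dx":0,"dy":0,"dz":0,"spin":0},{"claw":-1,"dx":0,"dy":0,"dz":0,"spin":0},{"claw":-1,"dx":-30,"dy":0,"dz":0,"spin":0},{"claw":-1,"dx":-50,"dy":0,"dz":0,"spin":0},{"claw":-1,"dx":-40,"dy":0,"dz":0,"spin":0}]'
python3 - <<'E'
from h import *
go([.5566,-.022,.185],6.4)
sc,d=get_image('scene');cv2.imwrite('pics/s3.png',cv2.resize(sc[130:250,230:430],None,fx=4,fy=4,interpolation=2))
h=cv2.cvtColor(sc,cv2.COLOR_BGR2HSV);P=pts('scene',d)
m=(h[...,0]>8)&(h[...,0]<22)&(h[...,1]>150)&(P[...,2]>.05)&(P[...,2]<.15)
c=cv2.connectedComponentsWithStats(m.astype(np.uint8))
for i in range(1,c[0]):
    k=P[c[1]==i]
    if len(k)>6 and c[3][i][1]<250: print(len(k),c[3][i].round(),k.min(0).round(3),k.max(0).round(3))
E
```

```text
clock: 8.68
tool_pos: [0.5494, 0.0408, 0.0656]
tool_rot: [0.527, 0.471, 0.527, -0.471]
ft_force: [0.8, 0.4, 0.1]
gripper_width: 0.0544
clock: 9.3
tool_pos: [0.5496, 0.041, 0.1874]
tool_rot: [0.527, 0.471, 0.527, -0.471]
ft_force: [1.1, -0.2, -0.3]
gripper_width: 0.0882
9.3 tcp [0.5496 0.041  0.1874] tool move mm [ 2.4 -0.1 63.4] yaw 6.43 F [ 1.1 -0.2 -0.3] w 0.0882 spin 0.000
74 [311.  10.] [-0.776  0.042  0.076] [-0.748  0.062  0.15 ]
151 [504.  14.] [-0.79   1.032  0.052] [-0.746  1.069  0.149]
11 [326. 194.] [0.529 0.111 0.117] [0.544 0.126 0.131]
45 [291. 207.] [0.536 0.005 0.07 ] [0.586 0.015 0.11 ]
42 [263. 209.] [ 0.548 -0.077  0.071] [ 0.597 -0.066  0.112]
```

View pics/s3.png

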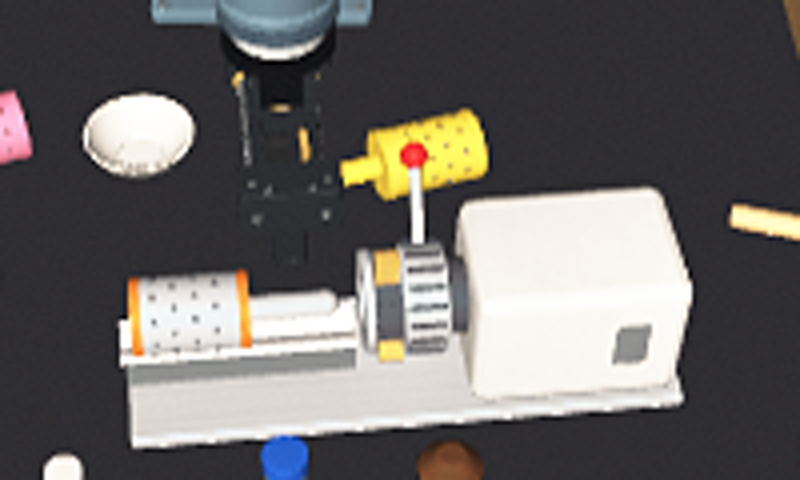

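The drum lies centred in the cradle: bands at crop (135,315) and (245,308), tip at (330,300), short of the chuck. Now go over the drum body and grip it lightly.

```bash
python3 -m jog '[{"claw":-1,"dx":0,"dy":0,"dz":41,"spin":0},{"claw":-1,"dx":0,"dy":0,"dz":41,"spin":0},{"claw":-1,"dx":40,"dy":0,"dz":0,"spin":0},{"claw":-1,"dx":45,"dy":0,"dz":0,"spin":0},{"claw":-1,"dx":39,"dy":0,"dz":0,"spin":0}]'; python3 -m jog '[{"claw":-1,"dx":0,"dy":0,"dz":0,"spin":0},{"claw":1,"dx":0,"dy":0,"dz":0,"spin":0},{"claw":1,"dx":0,"dy":0,"dz":0,"spin":0},{"claw":1,"dx":0,"dy":0,"dz":0,"spin":0},{"claw":1,"dx":0,"dy":0,"dz":0,"spin":0}]' 25; python3 -c "
from h import *
go([.5581,-.0407,.064],6.4)"
```

```text
clock: 9.98
tool_pos: [0.5583, -0.0408, 0.0601]
tool_rot: [0.527, 0.471, 0.527, -0.471]
ft_force: [0.2, 0.8, 0.8]
gripper_width: 0.088
clock: 10.6
tool_pos: [0.5595, -0.0407, 0.0628]
tool_rot: [0.528, 0.472, 0.527, -0.471]
ft_force: [-0.5, -0.4, 5.7]
gripper_width: 0.0589
10.6 tcp [ 0.5595 -0.0407  0.0628] tool move mm [-1.2 -1.4 -0.2] yaw 6.4 F [-0.5 -0.4  5.7] w 0.0589 spin -0.000
```

```bash
python3 -m jog '[{"claw":1,"dx":0,"dy":0,"dz":-5,"spin":0},{"claw":1,"dx":0,"dy":0,"dz":-10,"spin":0},{"claw":1,"dx":0,"dy":0,"dz":-12,"spin":0},{"claw":1,"dx":0,"dy":0,"dz":-12,"spin":0},{"claw":1,"dx":0,"dy":0,"dz":-10,"spin":0}]'; python3 -m jog '[{"claw":1,"dx":0,"dy":0,"dz":-10,"spin":0},{"claw":1,"dx":0,"dy":0,"dz":-10,"spin":0},{"claw":1,"dx":0,"dy":0,"dz":-6,"spin":0},{"claw":1,"dx":0,"dy":0,"dz":-3,"spin":0}]'; python3 -c "
from h import *
go([.549,.044,.064],6.4)"
```

```text
clock: 11.22
tool_pos: [0.5541, 0.0058, 0.0628]
tool_rot: [0.528, 0.471, 0.526, -0.472]
ft_force: [-1.1, -5.9, 7.4]
gripper_width: 0.0591
clock: 11.72
tool_pos: [0.5509, 0.0344, 0.0627]
tool_rot: [0.528, 0.471, 0.526, -0.472]
ft_force: [-0.3, -8.4, 8.4]
gripper_width: 0.0591
11.72 tcp [0.5509 0.0344 0.0627] tool move mm [-1.3 -0.8 -9.7] yaw 6.31 F [-0.3 -8.4  8.4] w 0.0591 spin -0.002
```

```bash
python3 -m jog '[{"claw":1,"dx":0,"dy":0,"dz":-3,"spin":0},{"claw":1,"dx":0,"dy":0,"dz":-3,"spin":0},{"claw":1,"dx":0,"dy":0,"dz":0,"spin":0}]'; python3 -m jog '[{"claw":1,"dx":0,"dy":0,"dz":-2,"spin":0},{"claw":1,"dx":0,"dy":0,"dz":-2,"spin":0},{"claw":1,"dx":0,"dy":0,"dz":0,"spin":0}]'; python3 -m jog '[{"claw":1,"dx":0,"dy":0,"dz":-1,"spin":0},{"claw":1,"dx":0,"dy":0,"dz":-1,"spin":0},{"claw":1,"dx":0,"dy":0,"dz":0,"spin":0}]'
```

```text
clock: 12.1
tool_pos: [0.5502, 0.0405, 0.0627]
tool_rot: [0.528, 0.471, 0.526, -0.472]
ft_force: [-0.9, -5.0, 8.4]
gripper_width: 0.0592
clock: 12.48
tool_pos: [0.55, 0.0421, 0.0627]
tool_rot: [0.528, 0.471, 0.525, -0.473]
ft_force: [-0.3, -10.4, 9.6]
gripper_width: 0.0594
clock: 12.85
tool_pos: [0.5499, 0.0422, 0.0627]
tool_rot: [0.528, 0.471, 0.524, -0.474]
ft_force: [0.9, -15.0, 10.1]
gripper_width: 0.0591
```

Home contact: 15 N with no further motion after about 83 mm, against 85 predicted. Release, lift and check.

```bash
python3 -m jog '[{"claw":1,"dx":0,"dy":0,"dz":1,"spin":0},{"claw":0,"dx":0,"dy":0,"dz":0,"spin":0},{"claw":-1,"dx":0,"dy":0,"dz":0,"spin":0},{"claw":-1,"dx":0,"dy":0,"dz":0,"spin":0},{"claw":-1,"dx":-20,"dy":0,"dz":0,"spin":0}]'; python3 -m jog '[{"claw":-1,"dx":-50,"dy":0,"dz":0,"spin":0},{"claw":-1,"dx":-60,"dy":0,"dz":0,"spin":0},{"claw":-1,"dx":-60,"dy":0,"dz":0,"spin":0},{"claw":-0.3,"dx":0,"dy":-50,"dz":40,"spin":0},{"claw":-0.3,"dx":0,"dy":-30,"dz":0,"spin":0}]'
python3 - <<'E'
from h import *
sc,d=get_image('scene');cv2.imwrite('pics/s4.png',cv2.resize(sc[130:250,230:430],None,fx=4,fy=4,interpolation=2))
P=pts('scene',d);h=cv2.cvtColor(sc,cv2.COLOR_BGR2HSV)
m=(h[...,0]>8)&(h[...,0]<22)&(h[...,1]>150)&(P[...,2]>.05)&(P[...,2]<.15)
c=cv2.connectedComponentsWithStats(m.astype(np.uint8))
for i in range(1,c[0]):
    k=P[c[1]==i]
    if len(k)>6 and c[3][i][1]<250: print(len(k),c[3][i].round(),k.min(0).round(3),k.max(0).round(3))
m=((h[...,0]<6)|(h[...,0]>174))&(h[...,1]>180)&(h[...,2]>120)
c=cv2.connectedComponentsWithStats(m.astype(np.uint8))
for i in range(1,c[0]):
    if 8<c[2][i,4]<150: print("red",c[3][i].round(1),c[2][i,4])
go([.473,.138,.26],6.4)
E
```

```text
clock: 13.48
tool_pos: [0.5473, 0.0484, 0.0813]
tool_rot: [0.527, 0.47, 0.528, -0.472]
ft_force: [0.2, 0.5, 0.6]
gripper_width: 0.0868
clock: 14.1
tool_pos: [0.4735, -0.0021, 0.2532]
tool_rot: [0.527, 0.472, 0.526, -0.472]
ft_force: [0.4, -0.4, -0.1]
gripper_width: 0.0699
76 [311.  11.] [-0.773  0.041  0.071] [-0.745  0.062  0.149]
153 [504.  14.] [-0.792  1.032  0.05 ] [-0.741  1.069  0.15 ]
11 [326. 194.] [0.527 0.111 0.116] [0.547 0.126 0.129]
42 [318. 204.] [0.53  0.087 0.073] [0.577 0.097 0.112]
45 [291. 206.] [0.529 0.003 0.07 ] [0.586 0.016 0.113]
red [333.  168.2] 27
14.15 tcp [ 0.4699 -0.0013  0.2526] tool move mm [  -7.8   18.5 -138.1] yaw 6.34 F [-3.3  0.  -0.9] w 0.0666 spin -0.001
```

View pics/s4.png

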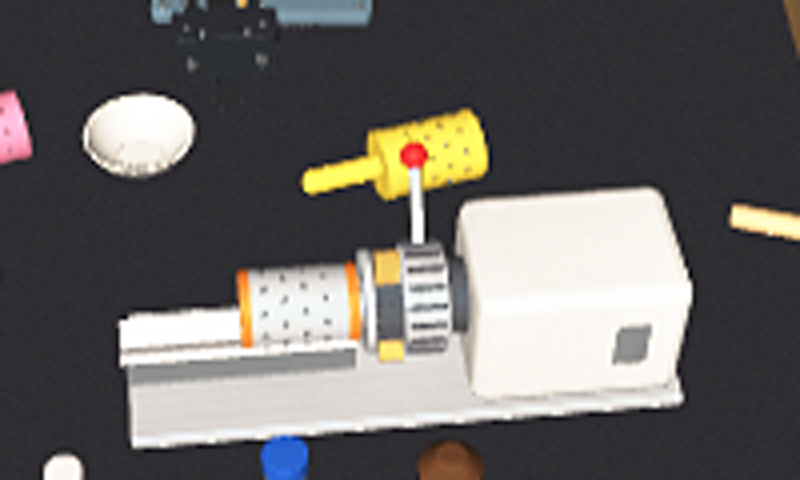

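The drum is up against the nose face: bands at crop (243,310) and (355,300). The ball is unmoved at image (333,168). Go over the ball and straddle it with partly open fingers.

```bash
python3 -m jog '[{"claw":0,"dx":0,"dy":6,"dz":-46,"spin":0},{"claw":0,"dx":0,"dy":6,"dz":-46,"spin":0},{"claw":0,"dx":0,"dy":6,"dz":-46,"spin":0},{"claw":0,"dx":0,"dy":0,"dz":0,"spin":0},{"claw":0,"dx":0,"dy":0,"dz":0,"spin":0}]';python3 -c "
from h import *
go([.473,.138,.157],6.4)
im,d=get_image('scene');cv2.imwrite('pics/s5.png',cv2.resize(im[100:250,270:430],None,fx=4,fy=4,interpolation=2))"
```

```text
clock: 14.78
tool_pos: [0.4771, 0.1391, 0.2522]
tool_rot: [0.528, 0.471, 0.527, -0.471]
ft_force: [0.4, 0.0, 0.4]
gripper_width: 0.0442
14.78 tcp [0.4771 0.1391 0.2522] tool move mm [95.2 -4.2  0.6] yaw 6.45 F [0.4 0.  0.4] w 0.0442 spin 0.001
```

View pics/s5.png

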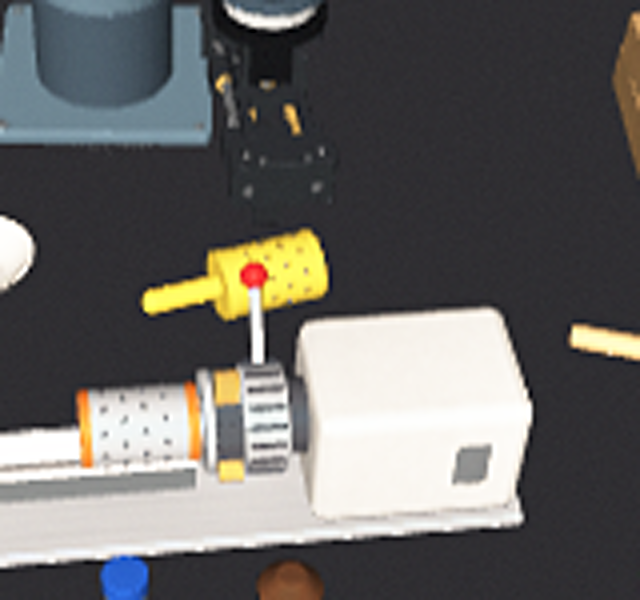

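The gripper hangs above the ball (crop (253,273)). Shift by -4 mm and descend, then narrow the fork.

```bash
python3 -m jog '[{"claw":0,"dx":30,"dy":-4,"dz":0,"spin":0},{"claw":0,"dx":25,"dy":0,"dz":0,"spin":0},{"claw":0,"dx":15,"dy":0,"dz":0,"spin":0},{"claw":0,"dx":13,"dy":0,"dz":0,"spin":0},{"claw":0,"dx":12,"dy":0,"dz":0,"spin":0}]';python3 -m jog '[{"claw":0.3,"dx":0,"dy":0,"dz":0,"spin":0},{"claw":0.3,"dx":0,"dy":0,"dz":0,"spin":0},{"claw":0.3,"dx":0,"dy":0,"dz":0,"spin":0}]' 5
```

```text
clock: 15.45
tool_pos: [0.4736, 0.1387, 0.1564]
tool_rot: [0.527, 0.472, 0.527, -0.471]
ft_force: [-0.8, -0.0, -0.2]
gripper_width: 0.0439
clock: 15.82
tool_pos: [0.4736, 0.1391, 0.1572]
tool_rot: [0.527, 0.472, 0.527, -0.471]
ft_force: [-0.2, 0.4, 0.2]
gripper_width: 0.0307
```

```bash
python3 -m jog '[{"claw":0.3,"dx":-7,"dy":11,"dz":0,"spin":0},{"claw":0.3,"dx":-6,"dy":11,"dz":0,"spin":0},{"claw":0.3,"dx":-4,"dy":13,"dz":0,"spin":0},{"claw":0.3,"dx":-4,"dy":13,"dz":0,"spin":0},{"claw":0.3,"dx":0,"dy":16,"dz":0,"spin":0}]';python3 -m jog '[{"claw":0.3,"dx":0,"dy":16,"dz":0,"spin":0},{"claw":0.3,"dx":3,"dy":12,"dz":0,"spin":0},{"claw":0.3,"dx":3,"dy":9,"dz":0,"spin":0},{"claw":0.3,"dx":0,"dy":0,"dz":0,"spin":0}]'
python3 -c "
from h import *
go([.5372+.0527*.994,.1452+.0527*.1115,.165],6.4)
im,d=get_image('scene');cv2.imwrite('pics/s6.png',cv2.resize(im[100:250,270:430],None,fx=4,fy=4,interpolation=2))"
```

```text
clock: 16.45
tool_pos: [0.5373, 0.1462, 0.1785]
tool_rot: [0.527, 0.471, 0.527, -0.471]
ft_force: [-3.2, -1.2, 3.1]
gripper_width: 0.0313
clock: 16.95
tool_pos: [0.5743, 0.1503, 0.1714]
tool_rot: [0.527, 0.472, 0.527, -0.471]
ft_force: [0.0, 0.5, 0.7]
gripper_width: 0.0309
16.95 tcp [0.5743 0.1503 0.1714] tool move mm [ 6.4 15.3  0.9] yaw 6.41 F [0.  0.5 0.7] w 0.0309 spin 0.000
```

View pics/s6.png

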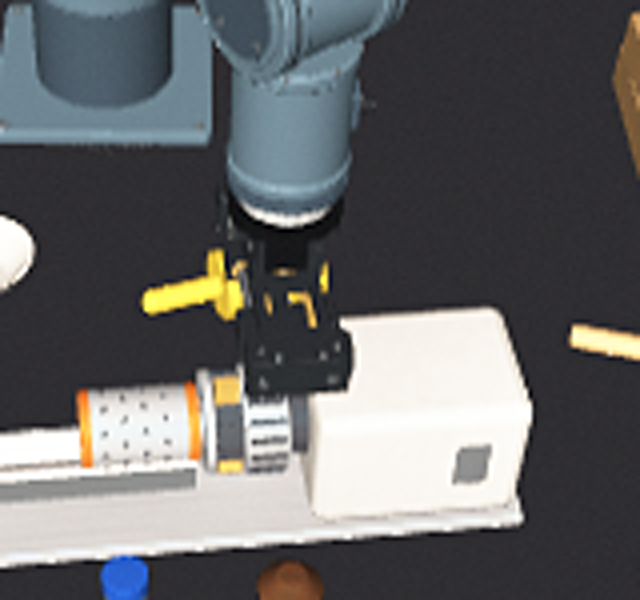

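The ball is hidden between the fingers. Tool position implies a sleeve angle of about 1.0. Continue in small steps and watch the force.

```bash
python3 -m jog '[{"claw":0.3,"dx":2,"dy":6,"dz":0,"spin":0},{"claw":0.3,"dx":2,"dy":5,"dz":0,"spin":0},{"claw":0.3,"dx":0,"dy":0,"dz":0,"spin":0}]'; python3 -m jog '[{"claw":0.3,"dx":2,"dy":4,"dz":0,"spin":0},{"claw":0.3,"dx":0,"dy":0,"dz":0,"spin":0}]';python3 -m jog '[{"claw":0.3,"dx":1,"dy":3,"dz":0,"spin":0},{"claw":0.3,"dx":0,"dy":0,"dz":0,"spin":0}]'
```

```text
clock: 17.38
tool_pos: [0.5849, 0.1515, 0.1676]
tool_rot: [0.527, 0.471, 0.527, -0.471]
ft_force: [-0.2, -0.9, 1.2]
gripper_width: 0.0306
clock: 17.62
tool_pos: [0.5888, 0.152, 0.1658]
tool_rot: [0.527, 0.471, 0.527, -0.471]
ft_force: [-1.5, 0.0, 2.3]
gripper_width: 0.0308
clock: 17.88
tool_pos: [0.5916, 0.1523, 0.1646]
tool_rot: [0.527, 0.471, 0.527, -0.471]
ft_force: [-1.4, -0.3, 2.0]
gripper_width: 0.0309
```

```bash
python3 -m jog '[{"claw":0.3,"dx":2,"dy":3,"dz":0,"spin":0},{"claw":0.3,"dx":0,"dy":0,"dz":0,"spin":0}]'; python3 -m jog '[{"claw":0.3,"dx":1,"dy":2,"dz":0,"spin":0},{"claw":0.3,"dx":0,"dy":0,"dz":0,"spin":0}]';python3 -m jog '[{"claw":0.3,"dx":1,"dy":2,"dz":0,"spin":0},{"claw":0.3,"dx":0,"dy":0,"dz":0,"spin":0}]'
```

```text
clock: 18.12
tool_pos: [0.5948, 0.1527, 0.1627]
tool_rot: [0.527, 0.471, 0.527, -0.471]
ft_force: [-1.3, 0.5, 2.7]
gripper_width: 0.0312
clock: 18.38
tool_pos: [0.5965, 0.1529, 0.1617]
tool_rot: [0.527, 0.471, 0.527, -0.471]
ft_force: [-2.0, -0.3, 5.0]
gripper_width: 0.0311
clock: 18.62
tool_pos: [0.5984, 0.153, 0.1607]
tool_rot: [0.527, 0.471, 0.527, -0.471]
ft_force: [-3.5, -0.3, 5.2]
gripper_width: 0.0311
```

```bash
python3 -m jog '[{"claw":0.3,"dx":1,"dy":2,"dz":0,"spin":0},{"claw":0.3,"dx":0,"dy":0,"dz":0,"spin":0}]'; python3 -m jog '[{"claw":0.3,"dx":1,"dy":2,"dz":0,"spin":0},{"claw":0.3,"dx":0,"dy":0,"dz":0,"spin":0}]';python3 -m jog '[{"claw":0.3,"dx":1,"dy":2,"dz":0,"spin":0},{"claw":0.3,"dx":0,"dy":0,"dz":0,"spin":0}]'
```

```text
clock: 18.88
tool_pos: [0.6001, 0.1533, 0.1597]
tool_rot: [0.527, 0.471, 0.527, -0.471]
ft_force: [-3.0, -0.7, 5.1]
gripper_width: 0.0306
clock: 19.12
tool_pos: [0.6019, 0.1535, 0.1587]
tool_rot: [0.527, 0.471, 0.527, -0.472]
ft_force: [-4.1, -1.1, 7.0]
gripper_width: 0.0308
clock: 19.38
tool_pos: [0.6035, 0.1537, 0.1576]
tool_rot: [0.527, 0.471, 0.528, -0.472]
ft_force: [-4.7, -1.5, 6.5]
gripper_width: 0.0309
```

The force is rising slowly and the estimated sleeve angle is about 1.3. Lift off and measure the ball directly.

```bash
python3 -m jog '[{"claw":0.3,"dx":0,"dy":-3,"dz":0,"spin":0},{"claw":0,"dx":-20,"dy":0,"dz":0,"spin":0},{"claw":0,"dx":-40,"dy":0,"dz":0,"spin":0},{"claw":0,"dx":-40,"dy":0,"dz":0,"spin":0},{"claw":0,"dx":0,"dy":-60,"dz":0,"spin":0}]';python3 -m jog '[{"claw":0,"dx":0,"dy":-60,"dz":0,"spin":0},{"claw":0,"dx":0,"dy":-60,"dz":0,"spin":0},{"claw":0,"dx":0,"dy":0,"dz":0,"spin":0}]'
cat > ball.py <<'E'
from h import *
import sys
pix={}
for n in("top","scene"):
    I,d=get_image(n);h=cv2.cvtColor(I,cv2.COLOR_BGR2HSV)
    if n=="scene": cv2.imwrite(sys.argv[1],cv2.resize(I[150:250,270:430],None,fx=5,fy=5,interpolation=2))
    m=((h[...,0]<6)|(h[...,0]>174))&(h[...,1]>180)&(h[...,2]>120)
    c=cv2.connectedComponentsWithStats(m.astype(np.uint8))
    pix[n]=[c[3][i] for i in range(1,c[0]) if 8<c[2][i,4]<150]
    print(n,np.round(pix[n],1))
N=np.array([.5425,.0985]);X=np.array([.994,.1115])
for a in pix["top"]:
  for b in pix["scene"]:
    o1,d1=ray("top",a);o2,d2=ray("scene",b);t=np.linalg.lstsq(np.stack([d1,-d2],1),o2-o1,rcond=None)[0]
    p,q=o1+d1*t[0],o2+d2*t[1]
    if np.linalg.norm(p-q)<.01:
        p=(p+q)/2;l=(p[:2]-N)@X;print("ball",p.round(4),"X",l.round(4),"sleeve",.7+np.arctan2(l,p[2]-.08))
go([.473,.138,.157],6.4)
E
python3 ball.py pics/s7.png
```

```text
clock: 20.0
tool_pos: [0.5467, 0.1481, 0.2625]
tool_rot: [0.528, 0.476, 0.525, -0.468]
ft_force: [-1.2, 0.5, -1.1]
gripper_width: 0.0442
clock: 20.38
tool_pos: [0.4188, 0.1322, 0.258]
tool_rot: [0.528, 0.47, 0.527, -0.472]
ft_force: [1.1, -0.8, 0.1]
gripper_width: 0.0438
top [[299.4 184.1]]
scene [[338.9 197.4]]
ball [0.599  0.1521 0.1746] X 0.0622 sleeve 1.2813442229838872
20.48 tcp [0.4236 0.1333 0.259 ] tool move mm [102.1  49.3   0.9] yaw 6.41 F [0.4 0.3 0.4] w 0.0443 spin 0.000
```

View pics/s7.png

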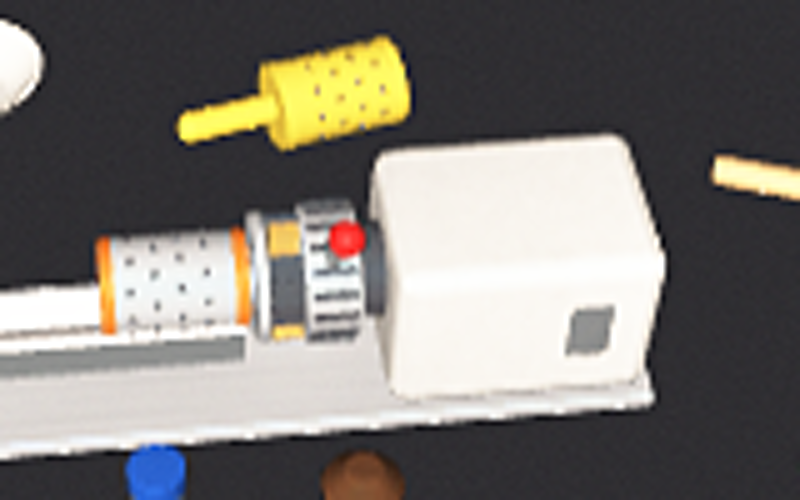

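Jaws now look flush, and two-view triangulation puts the ball at sleeve ≈1.28. The last push was only ~8 N, so I'll press slightly more, to about 1.32, to be sure all three jaws bear.

```bash
python3 -m jog '[{"claw":0,"dx":0,"dy":58,"dz":0,"spin":0},{"claw":0,"dx":0,"dy":58,"dz":0,"spin":0},{"claw":0,"dx":0,"dy":58,"dz":0,"spin":0},{"claw":0,"dx":0,"dy":0,"dz":0,"spin":0},{"claw":0,"dx":0,"dy":0,"dz":0,"spin":0}]';python3 -m jog '[{"claw":0,"dx":30,"dy":3,"dz":0,"spin":0},{"claw":0,"dx":30,"dy":0,"dz":0,"spin":0},{"claw":0,"dx":20,"dy":0,"dz":0,"spin":0},{"claw":0,"dx":20,"dy":0,"dz":0,"spin":0},{"claw":0,"dx":0,"dy":0,"dz":0,"spin":0}]';python3 -m jog '[{"claw":0.3,"dx":0,"dy":0,"dz":0,"spin":0},{"claw":0.3,"dx":0,"dy":0,"dz":0,"spin":0},{"claw":0.3,"dx":0,"dy":0,"dz":0,"spin":0}]'
python3 -c "
from h import *
go([.6065,.154,.156],6.4)"
```

```text
clock: 21.1
tool_pos: [0.596, 0.1531, 0.2574]
tool_rot: [0.527, 0.471, 0.527, -0.471]
ft_force: [-0.4, 0.6, 0.3]
gripper_width: 0.0441
clock: 21.72
tool_pos: [0.5975, 0.1528, 0.1566]
tool_rot: [0.527, 0.47, 0.528, -0.472]
ft_force: [0.2, -1.3, 0.2]
gripper_width: 0.0439
clock: 22.1
tool_pos: [0.598, 0.1532, 0.1582]
tool_rot: [0.527, 0.471, 0.527, -0.471]
ft_force: [-3.4, 0.4, 2.2]
gripper_width: 0.031
22.1 tcp [0.598  0.1532 0.1582] tool move mm [2.2 8.5 0.2] yaw 6.43 F [-3.4  0.4  2.2] w 0.031 spin 0.001
```

```bash
python3 -m jog '[{"claw":0.3,"dx":0,"dy":3,"dz":0,"spin":0},{"claw":0.3,"dx":0,"dy":2,"dz":0,"spin":0},{"claw":0.3,"dx":0,"dy":0,"dz":0,"spin":0}]';python3 -m jog '[{"claw":0.3,"dx":1,"dy":2,"dz":0,"spin":0},{"claw":0.3,"dx":0,"dy":0,"dz":0,"spin":0}]';python3 -m jog '[{"claw":0.3,"dx":1,"dy":2,"dz":0,"spin":0},{"claw":0.3,"dx":0,"dy":0,"dz":0,"spin":0}]'
```

```text
clock: 22.48
tool_pos: [0.6008, 0.1536, 0.1569]
tool_rot: [0.526, 0.469, 0.528, -0.473]
ft_force: [-7.4, -0.8, 0.6]
gripper_width: 0.0307
clock: 22.72
tool_pos: [0.6025, 0.1538, 0.1558]
tool_rot: [0.526, 0.469, 0.529, -0.473]
ft_force: [-8.9, -1.0, 1.5]
gripper_width: 0.0309
clock: 22.98
tool_pos: [0.6043, 0.154, 0.1549]
tool_rot: [0.526, 0.469, 0.529, -0.473]
ft_force: [-9.7, -1.2, 2.7]
gripper_width: 0.0318
```

```bash
python3 -m jog '[{"claw":0.3,"dx":1,"dy":2,"dz":0,"spin":0},{"claw":0.3,"dx":0,"dy":0,"dz":0,"spin":0}]';python3 -m jog '[{"claw":0,"dx":0,"dy":-4,"dz":0,"spin":0},{"claw":0,"dx":-20,"dy":0,"dz":0,"spin":0},{"claw":0,"dx":-40,"dy":0,"dz":0,"spin":0},{"claw":0,"dx":-40,"dy":0,"dz":0,"spin":0},{"claw":0,"dx":0,"dy":-60,"dz":0,"spin":0}]' >/dev/null;python3 -m jog '[{"claw":0,"dx":0,"dy":-60,"dz":0,"spin":0},{"claw":0,"dx":0,"dy":-60,"dz":0,"spin":0},{"claw":0,"dx":0,"dy":0,"dz":0,"spin":0}]'
python3 ball.py pics/s8.png; python3 - <<'E'
from h import *
sc,d=get_image('scene');P=pts('scene',d);h=cv2.cvtColor(sc,cv2.COLOR_BGR2HSV)
m=(h[...,0]>8)&(h[...,0]<22)&(h[...,1]>150)&(P[...,2]>.05)&(P[...,2]<.15)
c=cv2.connectedComponentsWithStats(m.astype(np.uint8))
for i in range(1,c[0]):
    k=P[c[1]==i]
    if len(k)>6 and c[3][i][1]<250 and c[3][i][1]>50: print(len(k),c[3][i].round(),k.min(0).round(3),k.max(0).round(3))
E
```

```text
clock: 23.22
tool_pos: [0.6065, 0.1542, 0.1542]
tool_rot: [0.526, 0.469, 0.529, -0.473]
ft_force: [-10.5, -1.2, 3.9]
gripper_width: 0.0348
clock: 24.22
tool_pos: [0.4232, 0.1328, 0.2554]
tool_rot: [0.529, 0.47, 0.527, -0.471]
ft_force: [1.0, 0.3, -0.2]
gripper_width: 0.044
top [[299.3 184.1]]
scene [[338.9 197.4]]
ball [0.5991 0.1522 0.1746] X 0.0622 sleeve 1.2814774544527352
24.32 tcp [0.4279 0.1339 0.2563] tool move mm [99.5 44.8  0.9] yaw 6.41 F [ 1.1  0.3 -0.2] w 0.0443 spin 0.000
8 [326. 196.] [0.536 0.111 0.112] [0.547 0.123 0.12 ]
41 [318. 204.] [0.528 0.087 0.072] [0.577 0.097 0.11 ]
46 [291. 207.] [0.534 0.003 0.068] [0.588 0.016 0.113]
```

View pics/s8.png

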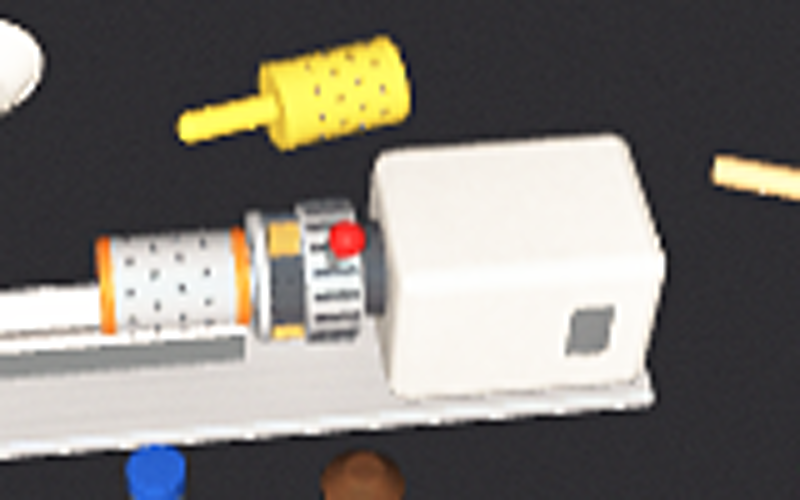

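The ball has not moved from sleeve 1.28: the fingers yielded at the 5 N grip setting (opening grew to 34.8 mm). One firmer push with a stiff fork.

```bash
python3 -m jog '[{"claw":0,"dx":0,"dy":58,"dz":0,"spin":0},{"claw":0,"dx":0,"dy":58,"dz":0,"spin":0},{"claw":0,"dx":0,"dy":57,"dz":0,"spin":0},{"claw":0,"dx":0,"dy":0,"dz":0,"spin":0},{"claw":0,"dx":0,"dy":0,"dz":0,"spin":0}]' 50;python3 -m jog '[{"claw":0,"dx":30,"dy":0,"dz":0,"spin":0},{"claw":0,"dx":30,"dy":0,"dz":0,"spin":0},{"claw":0,"dx":20,"dy":0,"dz":0,"spin":0},{"claw":0,"dx":16,"dy":0,"dz":0,"spin":0},{"claw":0,"dx":0,"dy":0,"dz":0,"spin":0}]';python3 -m jog '[{"claw":0.3,"dx":0,"dy":2,"dz":0,"spin":0},{"claw":0.3,"dx":0,"dy":2,"dz":0,"spin":0},{"claw":0.3,"dx":0,"dy":0,"dz":0,"spin":0}]' 50
python3 -c "
from h import *
go([.607,.1538,.16],6.4)"
```

```text
clock: 25.0
tool_pos: [0.5989, 0.1534, 0.2543]
tool_rot: [0.527, 0.471, 0.528, -0.471]
ft_force: [-0.7, -0.7, 0.3]
gripper_width: 0.0441
clock: 25.62
tool_pos: [0.5978, 0.1529, 0.158]
tool_rot: [0.527, 0.471, 0.528, -0.472]
ft_force: [-0.5, -0.3, -0.4]
gripper_width: 0.0439
clock: 26.0
tool_pos: [0.6005, 0.1535, 0.1588]
tool_rot: [0.526, 0.47, 0.528, -0.472]
ft_force: [-6.5, -0.5, 1.3]
gripper_width: 0.031
26.0 tcp [0.6005 0.1535 0.1588] tool move mm [-1.3  6.5  0.5] yaw 6.44 F [-6.5 -0.5  1.3] w 0.031 spin 0.001
```

```bash
python3 -m jog '[{"claw":0.3,"dx":0,"dy":2,"dz":0,"spin":0},{"claw":0.3,"dx":0,"dy":0,"dz":0,"spin":0}]';python3 -m jog '[{"claw":0.3,"dx":0,"dy":2,"dz":0,"spin":0},{"claw":0.3,"dx":0,"dy":0,"dz":0,"spin":0}]'; python3 -m jog '[{"claw":0.3,"dx":1,"dy":2,"dz":0,"spin":0},{"claw":0.3,"dx":0,"dy":0,"dz":0,"spin":0}]'
```

```text
clock: 26.25
tool_pos: [0.6015, 0.1537, 0.1583]
tool_rot: [0.526, 0.469, 0.529, -0.473]
ft_force: [-8.0, -0.5, 1.7]
gripper_width: 0.031
clock: 26.5
tool_pos: [0.6027, 0.1538, 0.1579]
tool_rot: [0.526, 0.469, 0.529, -0.473]
ft_force: [-9.9, -0.4, 0.9]
gripper_width: 0.0306
clock: 26.75
tool_pos: [0.6044, 0.154, 0.1568]
tool_rot: [0.526, 0.468, 0.529, -0.474]
ft_force: [-10.2, -0.9, -0.1]
gripper_width: 0.0306
```

```bash
python3 -m jog '[{"claw":0.3,"dx":1,"dy":2,"dz":0,"spin":0},{"claw":0.3,"dx":0,"dy":0,"dz":0,"spin":0}]';python3 -m jog '[{"claw":0.3,"dx":1,"dy":2,"dz":0,"spin":0},{"claw":0.3,"dx":0,"dy":0,"dz":0,"spin":0}]'; python3 -m jog '[{"claw":0,"dx":0,"dy":-4,"dz":0,"spin":0},{"claw":0,"dx":-20,"dy":0,"dz":0,"spin":0},{"claw":0,"dx":-40,"dy":0,"dz":0,"spin":0},{"claw":0,"dx":-40,"dy":0,"dz":0,"spin":0},{"claw":0,"dx":0,"dy":-60,"dz":0,"spin":0}]' >/dev/null;python3 -m jog '[{"claw":0,"dx":0,"dy":-60,"dz":0,"spin":0},{"claw":0,"dx":0,"dy":-60,"dz":0,"spin":0},{"claw":0,"dx":0,"dy":0,"dz":0,"spin":0},{"claw":0,"dx":0,"dy":0,"dz":0,"spin":0}]'
python3 ball.py pics/s9.png
```

```text
clock: 27.0
tool_pos: [0.606, 0.1542, 0.1557]
tool_rot: [0.526, 0.468, 0.529, -0.474]
ft_force: [-11.8, -1.7, 1.2]
gripper_width: 0.0305
clock: 27.25
tool_pos: [0.6075, 0.1544, 0.1546]
tool_rot: [0.525, 0.468, 0.529, -0.474]
ft_force: [-12.9, -1.3, 1.3]
gripper_width: 0.0307
clock: 28.38
tool_pos: [0.4315, 0.1345, 0.2576]
tool_rot: [0.528, 0.473, 0.526, -0.47]
ft_force: [0.1, 0.1, 0.1]
gripper_width: 0.0439
top [[299.4 184.1]]
scene [[338.9 197.4]]
ball [0.599  0.1521 0.1746] X 0.0622 sleeve 1.2813442229838872
28.48 tcp [0.4316 0.1346 0.2568] tool move mm [99.9 41.2  1.3] yaw 6.38 F [0.1 0.6 1.4] w 0.0441 spin -0.000
```

The ball stays at sleeve 1.28 under a 13 N push, so the chuck is tight. The arm is clear, so I'll hand in.

```bash
python3 -c "
from plant import *
print(close_job())"
```

```text
the job is handed in; nothing more can be done
None
```

I fitted the orange-banded drum, tightened the chuck on it and handed the job in at about 28.5 s. No verdict was reported.

**What I did:**
- I lifted the drum out of the rack by its shank, laid it in the V cradle and let go.
- I took it again by the drum itself and slid it about 83 mm towards the chuck, until it stopped against the nose face with 15 N and no further motion.
- I swung the lever over the top with the ball between the partly open fingers.

**Last checks:**
- **Drum position:** it sits against the nose face, with its axis at about 0.08 m height. Its depth reading put the middle about 4 mm short of the home position, inside the 7 mm limit. That estimate is coarse; the stop force and the picture both point to fully home.
- **Chuck:** two-view triangulation puts the sleeve at about 1.28 rad, and the jaws look flush. I could not measure the three jaw forces directly.
- **Extra tightening did not take:** after the first 8 N push I tried twice to tighten further, up to about 13 N. The ball measured in the same place each time: the first time the fingers gave way, the second time the tool tilted slightly. I take this as a tight chuck.
- **Bystanders:** my planned moves kept clear of the slicer and the other items, and nothing looked moved in the views I took, though I did not measure them at the end. The arm was left clear of everything.

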